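Lift the camp oven lid with the lid lifter and hold it level

TASK

Pull the lid lifter straight up out of its upright holder, hook it under the arch handle of the camp oven's lid, and lift the lid straight up until its underside is about 6 cm above the pot's rim. Finish still holding the lid there with the lifter: level, steady and over the pot, carried by nothing else. Keep the gripper itself off the hot pot and lid, never tip the lid or shove the pot, and leave the salt pig, red tub, mallet and grill brush alone.

Things in the scene. Friction and masses are not known exactly. Their poses are not given: they have to be found in the camera images.
- lifter_grip (a point): Centre of the timber handle of the steel lid lifter (0.22 kg), standing hook down in the holder, upright or leaning 1 to 2 degrees. z up along the tool, x the way the hook's tip points. Handle 28 mm (x) by 18 mm (y) by 92 mm high (46 mm above and below this point); pinch its 18 mm from above. A 10 mm shank runs on straight down to the hook, whose underside is 168 mm below this point.
- lifter_hook (a point): Middle of the upper face of the hook's flat floor, where the bar rests; 163 mm straight below lifter_grip, same axes. Hook folded from 5 mm flat bar, 36 mm wide (y), -16 to 16 mm in x; at +x a lip 10 mm high above the floor, at -x a back rising to a cross plate 50 mm above the floor. Throat 22 mm wide, open to +x above the lip. In the holder the tip points away from the robot, within 35 degrees.
- lid_bar (a point): Middle of the straight top bar of the lid's fixed arch handle: 10 mm round steel along this point's y, z the lid's upward axis. Its posts, also 10 mm round, stand at y = -42 and +42 mm. The bar's centre line is 39 mm above the lid's flat top, a 34 mm gap below the bar. Same both ways round: the hook may enter from either side (along +x or -x).
- lid_base (a point): Centre of the lid's underside where it rests on the pot's rim, 45 mm below lid_bar, same axes. Lid: dark steel disc 218 mm across, flat top 6 mm above this point, edge turned up to 16 mm, locating step 182 mm across reaching 5 mm down into the pot (about 5 mm of play all round); 0.5 to 0.7 kg, balanced under lid_bar.
- camp_oven: Dark spun-steel pot standing loose on the slab, about 3 kg, 200 mm across and 80 mm high, with lugs and a hanging wire bail reaching 120 mm from its axis. Origin at the centre of its underside, on the slab; the lid's underside rests on its rim 80 mm above it.
- holder: Fixed upright aluminium pocket, open at the top, 48 mm (x) by 52 mm (y) outside, 3 mm walls, rim 80 mm above the slab, inner floor 6 mm above the slab, on a foot plate 100 mm square and 4 mm thick. Origin at the centre of its underside. The lifter's hook stands in it with 4 to 5 mm to spare on each side. It is square with the hook within 3 degrees.
- salt_pig: White ceramic salt pig, 110 mm across and 121 mm high with a slanted round mouth; origin at the centre of its underside. Leave it alone.
- red_tub: Red plastic tub with snap lid, 120 by 170 mm and 78 mm high; origin at the centre of its underside. Leave it alone.
- mallet: Timber meat mallet lying on the slab; head 62 by 110 by 62 mm high, handle reaching 220 mm along its -x; origin on the slab under the head. Leave it alone.
- grill_brush: Grill brush lying bristles down, black plastic handle, steel head at its +x; reaches from 95 mm behind to 203 mm ahead of its origin along x, 36 mm high; origin on the slab under the middle of the handle. Leave it alone.
There are look-alikes about, which are no part of the job. What is shaped like the camp_oven but blue or turquoise is not meant.

How it is judged:
By the outcome, as a careful person would: the job done as asked, in the order asked, and still so for the second after the job is handed in, while the arm keeps its last pose, push and grip.
It also fails if it takes over 51 s, if anything falls off the work surface, if the arm or the gripper's body presses on something with over 40 N, if the wrist force passes 120 N, or if a joint passes its speed limit or range.

ROBOT

A 6-joint arm with a two-finger parallel gripper is mounted at the origin on the work surface. World frame = base frame: x ahead of the robot, y to its left, z up, the work surface at z = 0. Lengths are in m, angles in rad, forces in N, time in s.
With the tool pointing down it reaches from about 0.275 to 0.75 m from the base axis. Payload 10.2 kg.
Tool frame: the origin (TCP) lies on the mounting face of the last link; the fingertips stand 166 mm ahead of it and the grasp point (between the pads) lies 147 mm ahead of it (arm.tcp_to_tips is the distance from the TCP to the fingertips, in m); y points along the fingers, x is the direction in which the jaws open and shut, and the axes are right-handed (so a half turn about y gives the same grasp; the last joint's range is limited). The gripper opens to 88 mm and grips with 3 to 60 N. Pads are 18 mm wide; open, the fingers measure 123 mm over their backs; the gripper's body (75 mm by 187 mm) begins 45 mm behind the grasp point.
Start: joints at [1.05, 0.313, 1.498, -0, 1.331, -0.223], TCP at [0.154, 0.502, 0.405] pointing down, gripper open.
Joint ranges: [-2.94, 2.94], [-0.97, 2.17], [0.19, 2.56], [-1.23, 4.37], [0.02, 3.11], [-2.88, 2.88]. Speed limits (rad/s): [2.39, 2.39, 3.01, 3.14, 3.14, 3.14].

INTERFACE

Orientations are given as a unit quaternion [x, y, z, w].
In Python, from workcell import arm, imaging gives the robot as it stands.
- The arm moves only by the shell command python3 -m inch 'ROWS' [OPENING] [FORCE]. ROWS is a JSON object of lists of equal length, an entry for each row: "delta_pos": the shift along the tool's x, y, z in cm, a list of three; "roll": the turn about the tool's y in degrees. A call has 1 to 12 rows; each row is the pose to reach, as a shift and turn from the pose measured when the call began, along the tool's axes at that moment; what a row does not reach only later rows make up. A row lasts 1/8 s, in which the tool goes at most 62.5 mm and 10.7 degrees, less where a joint would pass 70% of its speed; a pose out of reach is approached as far as the arm can. A call with a gripper value outside its range is refused whole. OPENING is the opening, from 0 (shut) to 1 (fully open), set as the call begins (- or left out, the last holds). The fingers move at their own pace and stop on an object; FORCE is the grip in N (left out, the last holds). Time passes only in rows, so rows that repeat a pose let the fingers close. It gives the time, the measured TCP pose, the force and the opening at its end, in the units of the state.
- arm.get_obs(): the state, without advancing time (a new reading comes with each control period).
- imaging.capture(name): name is "scene" or "side" or "wrist"; returns a dict with "img" (400x640x3 uint8, blue, green, red), "range_z" (400x640 float32, m along the optical axis (not along the pixel's ray), 0 where there is no reading), "K" (3x3 intrinsics, pixels), "dist" ([k1, k2, p1, p2, k3] as OpenCV has them; the pictures are not rectified), "position" and "attitude" of the camera in the world. Camera axes: x right, y up, looking along -z (the intrinsics and any distortion apply to the point x, -y, -z); pixel columns grow to the right and rows downward; lengths in m; the calibration is good to about 2 mm. A picture is of the moment at which its call begins.
- arm.close_job(): hands the job in, once; it reports no verdict.
The state is a dict: "time": time; "joint_pos": joint angles; "joint_velocities": joint speeds; "joint_torque": joint torques, N m; "eef_pos": TCP position; "tool_rot": TCP orientation; "wrist_force": force on the tool from outside, world axes, zero at the start; "ft_torque": the same for the moment, N m; "finger_gap": finger opening in m.
Only numpy, scipy, OpenCV 4.12 (cv2) and the standard library are available. Lean on these libraries where they do the work, as an engineer would, in place of code of your own. Each camera call takes 0.05 s, during which the arm holds its last target. There are 200 camera calls.

## Working session

There is one attempt and no reset: what is moved stays moved. The work goes in short steps, Python scripts to look and compute and a shell command to move; the robot and the scene stay as the last step left them, time stands still between calls to the robot, and variables do not carry over. Pictures are saved under pics/ and viewed, about 8 in all and at most 12, crops included, and the job is handed in when it is done.

```bash
mkdir -p pics; cat > h.py <<'E'
import numpy as np, cv2
from workcell import arm, imaging
from scipy.spatial.transform import Rotation as R
def cap(n):
    c=imaging.capture(n); c['K']=np.array(c['K']); 
    a=np.array(c['attitude']); c['R']=R.from_quat(a).as_matrix() if a.size==4 else a.reshape(3,3)
    return c
def cloud(c):
    h,w=c['range_z'].shape
    uv=np.stack(np.meshgrid(np.arange(w),np.arange(h)),-1).reshape(-1,1,2).astype(np.float64)
    n=cv2.undistortPoints(uv,c['K'],np.array(c['dist'],float)).reshape(h,w,2)
    z=c['range_z']; p=np.stack([n[...,0]*z,-n[...,1]*z,-z],-1)
    P=p@c['R'].T+np.array(c['position']); P[z==0]=np.nan
    return P
def proj(c,P):
    q=(np.atleast_2d(P)-np.array(c['position']))@c['R']; q=q*[1,-1,-1]
    return cv2.projectPoints(q,np.zeros(3),np.zeros(3),c['K'],np.array(c['dist'],float))[0].reshape(-1,2)
def tool():
    o=arm.get_obs(); return np.array(o['eef_pos']),R.from_quat(o['tool_rot']).as_matrix(),o
E
python3 - <<'E'
from h import *
import pickle
for n in ['scene','side']:
    c=cap(n); pickle.dump(c,open(n+'.pkl','wb')); cv2.imwrite(f'pics/{n}0.png',c['img']); print(n,c['position'],c['R'][:,2])
p,Rt,o=tool(); print(p,Rt,o['time'],o['wrist_force'],o['finger_gap'])
E
```

```text
scene [1.22854311 1.23060657 1.56914811] [0.33710654 0.56637919 0.7520464 ]
side [ 0.39279402 -0.85591026  1.10970125] [-0.11648416 -0.70034338  0.7042376 ]
[0.15404273 0.50186478 0.40424204] [[ 2.93431310e-01 -5.32289800e-04 -9.55980012e-01]
 [ 9.55979570e-01 -9.47776917e-04  2.93431702e-01]
 [-1.06224649e-03 -9.99999409e-01  2.30750752e-04]] 0.1 [-0.31853389  0.71400699  0.3261214 ] 0.08792246967327105
```

View pics/scene0.png

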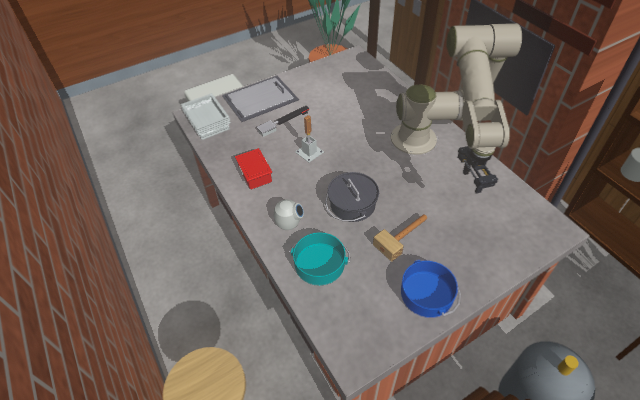

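View pics/side0.png

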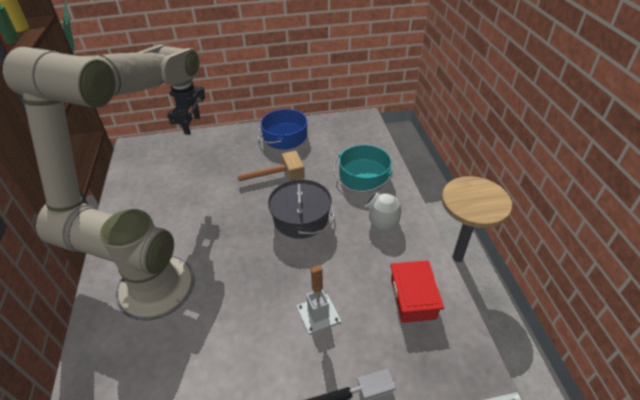

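The lifter's wooden handle is at scene (308,125) / side (317,280) and its holder is at (310,150). The dark pot and lid are at scene (352,195) / side (300,208). The turquoise pot (320,258) and blue pot (428,288) are look-alikes. Other tool-like things that aren't the lifter are the grill brush (285,120) and the mallet (400,238).

```bash
python3 - <<'E'
from h import *
import pickle
for n in ['scene','side']:
    c=pickle.load(open(n+'.pkl','rb')); P=cloud(c); z=P[...,2]
    ctr=(308,125) if n=='scene' else (317,280)
    # handle: brown pixels near
    hsv=cv2.cvtColor(c['img'],cv2.COLOR_BGR2HSV).astype(int)
    m=np.zeros(z.shape,bool); m[ctr[1]-25:ctr[1]+25,ctr[0]-15:ctr[0]+15]=1
    m&=(hsv[...,1]>110)&(z>.1)
    Q=P[m]; print(n,'handle',len(Q),Q.min(0).round(3),Q.max(0).round(3),np.median(Q,0).round(4))
    top=Q[Q[:,2]>np.nanmax(Q[:,2])-.012]; print(' top',top.mean(0).round(4))
    # lid
    ct=(352,190) if n=='scene' else (300,205)
    m=np.zeros(z.shape,bool); m[ct[1]-45:ct[1]+45,ct[0]-45:ct[0]+45]=1
    L=P[m&(z>.075)&(z<.105)]; (cx,cy),r=cv2.minEnclosingCircle(L[:,:2].astype(np.float32)); print(' lid',cx,cy,r)
    B=P[m&(z>.108)&(z<.15)]; B=B[np.hypot(B[:,0]-cx,B[:,1]-cy)<.08]
    T=B[B[:,2]>.117]; print(' bar',len(B),len(T),T.mean(0).round(4),np.percentile(T[:,2],[5,50,95]))
    u=np.linalg.svd(T[:,:2]-T[:,:2].mean(0))[2][0]; s=(T[:,:2]-T[:,:2].mean(0))@u
    print(' dir deg',np.degrees(np.arctan2(u[1],u[0])),s.min(),s.max(), (T[:,:2].mean(0)+u*(s.min()+s.max())/2))
    # holder foot/pocket
    hc=(310,150) if n=='scene' else (318,313)
    m=np.zeros(z.shape,bool); m[hc[1]-25:hc[1]+25,hc[0]-25:hc[0]+25]=1
    H=P[m&(z>.06)&(z<.09)]; print(' pocket',len(H),H.mean(0).round(4),cv2.minAreaRect(H[:,:2].astype(np.float32)))
    H=P[m&(z>.0025)&(z<.008)]; print(' foot',len(H),cv2.minAreaRect(H[:,:2].astype(np.float32)))
s=pickle.load(open('scene.pkl','rb'))['img'][80:225,260:400]; d=pickle.load(open('side.pkl','rb'))['img'][180:335,250:350]
a=cv2.resize(s,None,fx=3.5,fy=3.5,interpolation=2); b=cv2.resize(d,None,fx=3.0,fy=3.27,interpolation=2)[:a.shape[0]]
cv2.imwrite('pics/crop1.png',np.hstack([a[:min(len(a),len(b))],b[:min(len(a),len(b))]])[:,:800])
E
```

```text
scene handle 81 [ 0.471 -0.198  0.117] [ 0.497 -0.173  0.225] [ 0.4845 -0.1813  0.1826]
 top [ 0.485  -0.1844  0.2182]
 lid 0.589956521987915 0.08554860204458237 0.2573273777961731<stdin>:17: RuntimeWarning: Mean of empty slice.
  ret = um.true_divide(
Traceback (most recent call last):
IndexError: index -1 is out of bounds for axis 0 with size 0
```

```bash
cat > meas.py <<'E'
from h import *
import pickle
for n in ['scene','side']:
    c=pickle.load(open(n+'.pkl','rb')); P=cloud(c); z=P[...,2]
    ct=(352,187) if n=='scene' else (300,205)
    m=np.zeros(z.shape,bool); w=(26,18)
    m[ct[1]-22:ct[1]+30,ct[0]-30:ct[0]+30]=1
    L=P[m&(z>.07)&(z<.11)]; c0=np.median(L[:,:2],0); L=L[np.hypot(*(L[:,:2]-c0).T)<.14]
    (cx,cy),r=cv2.minEnclosingCircle(L[:,:2].astype(np.float32)); print(n,'lid',len(L),c0.round(3),cx,cy,r,np.percentile(L[:,2],[5,25,50,75,95]).round(4))
    B=P[m&(z>.106)&(z<.16)]; B=B[np.hypot(B[:,0]-cx,B[:,1]-cy)<.07]; print(' B',len(B),B[:,2].max() if len(B) else 0)
    T=B[B[:,2]>B[:,2].max()-.012][:,:2]
    u=np.linalg.svd(T-T.mean(0))[2][0]; s=(T-T.mean(0))@u
    print(' bar',len(T),T.mean(0).round(4),'dir',np.degrees(np.arctan2(u[1],u[0])),s.min(),s.max(),T.mean(0)+u*(s.min()+s.max())/2)
    hc=(310,150) if n=='scene' else (318,313)
    m=np.zeros(z.shape,bool); m[hc[1]-25:hc[1]+25,hc[0]-25:hc[0]+25]=1
    for lo,hi,nm in((.06,.085,'pocket'),(.0025,.008,'foot')):
        H=P[m&(z>lo)&(z<hi)]; 
        if len(H):print(nm,len(H),H.mean(0).round(4),cv2.minAreaRect(H[:,:2].astype(np.float32)))
s=pickle.load(open('scene.pkl','rb'))['img'][100:225,280:395]; d=pickle.load(open('side.pkl','rb'))['img'][175:335,255:350]
cv2.imwrite('pics/crop1.png',np.hstack([cv2.resize(s,(420,456),interpolation=2),cv2.resize(d,(271,456),interpolation=2)]))
E
python3 meas.py
```

```text
scene lid 1629 [0.494 0.199] 0.48828044533729553 0.19829775393009186 0.11355966329574585 [0.0791 0.0828 0.0857 0.0888 0.0954]
 B 52 0.13371496453931386
 bar 42 [0.4916 0.1991] dir 82.01495638312304 -0.04981927467896524 0.04181649432575909 [0.49106054 0.19517544]
pocket 100 [ 0.4849 -0.1834  0.0709] ((0.4834855794906616, -0.1866515576839447), (0.053506139665842056, 0.06572282314300537), 13.537822723388672)
foot 424 [ 0.4885 -0.1866  0.0046] ((0.4763298034667969, -0.20536789298057556), (0.3432576060295105, 0.24632444977760315), 57.8609733581543)
side lid 2208 [0.483 0.186] 0.4862527847290039 0.19162528216838837 0.11263812333345413 [0.0808 0.0835 0.0852 0.0872 0.0931]
 B 68 0.13345383478515072
 bar 57 [0.4877 0.189 ] dir -97.82372378824009 -0.050647845231573146 0.04464737791006064 [0.48811934 0.19194595]
pocket 264 [ 0.4807 -0.1954  0.0701] ((0.4811672866344452, -0.19170869886875153), (0.04889124259352684, 0.05662723258137703), 12.123339653015137)
foot 487 [ 0.478  -0.2068  0.0045] ((0.4807150959968567, -0.18899258971214294), (0.16579210758209229, 0.14256960153579712), 82.34431457519531)
```

View pics/crop1.png

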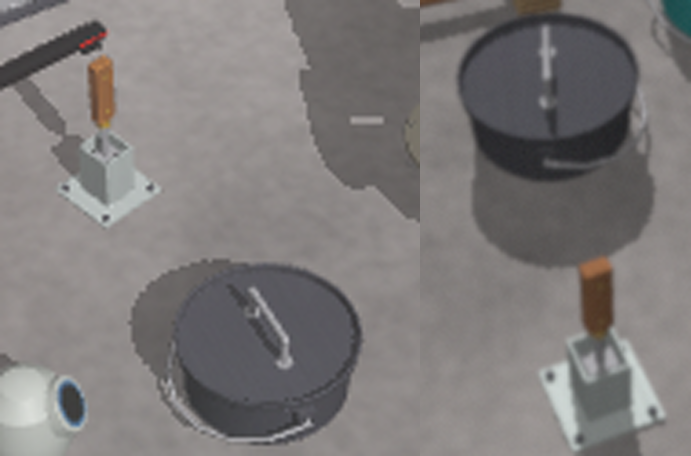

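Both crops confirm it: the wooden-handled hook stands in the aluminium holder at about (0.484,-0.186), hook axis near 13°. The grey-black pot with the arch handle is at about (0.489,0.193), bar direction about 82°. Next I move above the lifter.

```bash
python3 -m inch '{"delta_pos":[[-56,-4,-52],[-56,-4,-52],[-56,-4,-52],[-56,-4,-52],[-56,-4,-52],[-56,-4,-52],[-56,-4,-52],[-56,-4,-52],[-56,-4,-52],[-56,-4,-52],[-56,-4,-52],[-56,-4,-52]],"roll":[-30,-30,-30,-30,-30,-30,-30,-30,-30,-30,-30,-30]}' 1 && python3 - <<'E'
from h import *
import pickle
p,Rt,o=tool(); print(p,Rt.round(3),o['joint_pos'])
c=cap('wrist'); pickle.dump(c,open('w.pkl','wb')); cv2.imwrite('pics/w1.png',c['img']); print(c['position'],c['R'])
E
```

```text
time: 1.6
eef_pos: [0.4714, -0.155, 0.4427]
tool_rot: [-0.441, -0.553, 0.553, 0.441]
wrist_force: [1.4, 1.2, -0.0]
finger_gap: 0.0881
[ 0.47139755 -0.15497271  0.44273699] [[-0.223 -0.001 -0.975]
 [ 0.975 -0.001 -0.223]
 [-0.001 -1.     0.001]] [-5.54030158e-01  2.22849655e-01  1.51547581e+00 -9.83579911e-04
  1.40347731e+00 -2.34999219e+00]
[ 0.39812127 -0.17030358  0.42368278] [[-2.23774944e-01 -9.32662144e-01 -2.82959537e-01]
 [ 9.74640747e-01 -2.14266126e-01 -6.45402301e-02]
 [-4.34414466e-04 -2.90226381e-01  9.56957919e-01]]
```

View pics/w1.png

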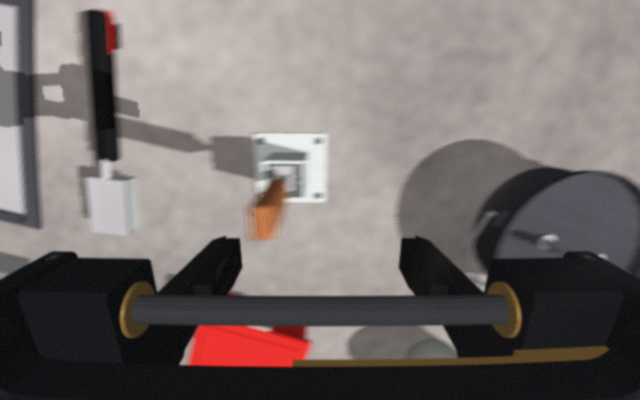

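Foot plate corners are at about (252,135),(327,133),(327,201),(252,204), so it is nearly square with the tool. The handle's top is at (263,238). I'll measure these from depth.

```bash
cat > m2.py <<'E'
from h import *
import pickle
c=cap('wrist'); P=cloud(c); z=P[...,2]; hsv=cv2.cvtColor(c['img'],cv2.COLOR_BGR2HSV).astype(int)
p,Rt,o=tool(); print(p,Rt[:,0].round(4))
d=np.hypot(P[...,0]-.484,P[...,1]+.186)
H=P[(d<.06)&(hsv[...,1]>110)&(z>.12)&(z<.235)]
print('handle',len(H),H[:,2].min(),H[:,2].max())
for lo in np.arange(.13,.225,.01):
    q=H[(H[:,2]>lo)&(H[:,2]<=lo+.01)]
    if len(q)>8: print(round(lo,3),len(q),((q.min(0)+q.max(0))/2).round(4),[(round(v,4) if np.isscalar(v) else np.round(v,4)) for v in cv2.minAreaRect(q[:,:2].astype(np.float32))])
for lo,hi in((.002,.008),(.072,.09)):
    F=P[(d<.085)&(z>lo)&(z<hi)&(hsv[...,1]<60)]; print(lo,len(F),cv2.minAreaRect(F[:,:2].astype(np.float32)))
m=((d<.09)&(hsv[...,2]>175)&(hsv[...,1]<25)&(z<.012)).astype(np.uint8); F=P[m>0]; print('bright',len(F),cv2.minAreaRect(F[:,:2].astype(np.float32)))
cv2.imwrite('pics/w2.png',cv2.resize(c['img'][110:260,200:350],(600,600),interpolation=2))
E
python3 m2.py
```

```text
[ 0.47215586 -0.15718691  0.44161397] [-2.196e-01  9.756e-01 -5.000e-04]
handle 1417 0.13215037022429182 0.222798116363773
0.13 24 [ 0.4773 -0.1904  0.1356] [array([ 0.4748, -0.1876]), array([0.0229, 0.0098]), 55.8906]
0.14 58 [ 0.4789 -0.1899  0.1454] [array([ 0.4761, -0.1862]), array([0.0255, 0.0114]), 49.8576]
0.15 65 [ 0.4793 -0.1895  0.1549] [array([ 0.4767, -0.1859]), array([0.0258, 0.0108]), 47.2774]
0.16 66 [ 0.4798 -0.1893  0.1649] [array([ 0.4772, -0.1857]), array([0.0264, 0.0108]), 45.9337]
0.17 77 [ 0.4799 -0.1893  0.175 ] [array([ 0.4773, -0.1855]), array([0.0261, 0.0112]), 46.3416]
0.18 84 [ 0.48   -0.1897  0.185 ] [array([ 0.4772, -0.1858]), array([0.027 , 0.0115]), 47.0866]
0.19 96 [ 0.4801 -0.1897  0.1949] [array([ 0.4774, -0.1858]), array([0.027 , 0.0113]), 47.1633]
0.2 113 [ 0.4804 -0.1894  0.205 ] [array([ 0.4779, -0.1855]), array([0.0272, 0.0114]), 45.8207]
0.21 282 [ 0.4831 -0.1899  0.215 ] [array([ 0.4833, -0.19  ]), array([0.0266, 0.0166]), 12.4726]
0.22 552 [ 0.4838 -0.1901  0.2214] [array([ 0.4834, -0.1901]), array([0.0255, 0.0159]), 14.8652]
0.002 2940 ((0.48076510429382324, -0.18569715321063995), (0.16717855632305145, 0.15923207998275757), 61.65388107299805)
0.072 460 ((0.4835490584373474, -0.18998686969280243), (0.04748813807964325, 0.051648907363414764), 12.397601127624512)
bright 7198 ((0.4834343194961548, -0.18305517733097076), (0.17379604279994965, 0.17871880531311035), 89.00831604003906)
```

View pics/w2.png

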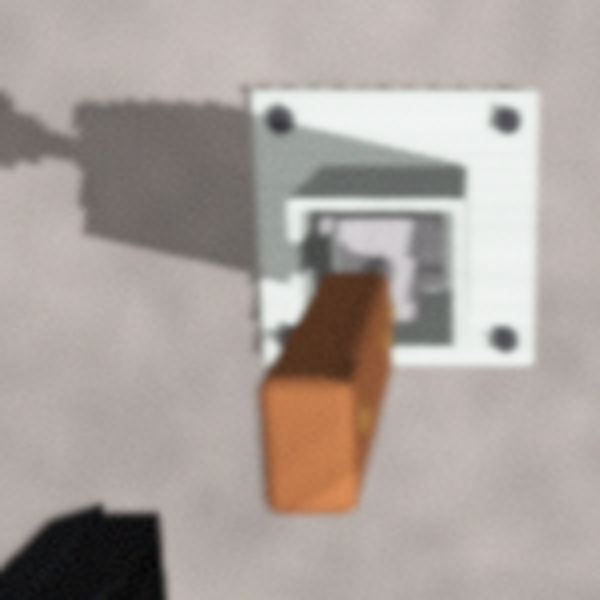

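```bash
python3 -m inch '{"delta_pos":[[-3.5,0,-0.4],[-3.5,0,-0.4],[-3.5,0,-0.4],[-3.5,3,-0.4],[-3.5,3,-0.4]],"roll":[-1,-1,-1,-1,-1]}' && python3 -c "
from h import *
p,Rt,o=tool();print(p,Rt[:,0]);d=np.array([.4834,-.1901,.333])-p;print(d@Rt*100)
c=cap('wrist');print(proj(c,[.4834,-.1901,.2215]));P=cloud(c);z=P[...,2];H=P[(abs(P[...,0]-.4834)<.03)&(abs(P[...,1]+.19)<.03)&(z>.215)&(z<.23)];print(len(H),cv2.minAreaRect(H[:,:2].astype(np.float32)))"
```

```text
time: 2.33
eef_pos: [0.4834, -0.1894, 0.4105]
tool_rot: [-0.435, -0.556, 0.557, 0.438]
wrist_force: [0.1, 0.4, 1.2]
finger_gap: 0.0881
[ 0.48335542 -0.18938667  0.41053325] [-0.23748782  0.97138803  0.00219826]
[-0.08739491  7.75313508 -0.02037471]
[[316.02785423 235.51109995]]
1133 ((0.4841161370277405, -0.19064417481422424), (0.027637239545583725, 0.018042949959635735), 13.571090698242188)
```

```bash
python3 -m inch '{"delta_pos":[[-0.1,3,0],[-0.1,6,0],[-0.1,7.7,0],[-0.1,7.7,0],[-0.1,7.7,0],[-0.1,7.7,0]],"roll":[0,0,0,0,0,0]}' && python3 -m inch '{"delta_pos":[[0,0,0],[0,0,0],[0,0,0],[0,0,0],[0,0,0],[0,0,0],[0,0,0],[0,0,0]],"roll":[0,0,0,0,0,0,0,0]}' 0 50
```

```text
time: 3.12
eef_pos: [0.4838, -0.1906, 0.3361]
tool_rot: [-0.437, -0.556, 0.557, 0.437]
wrist_force: [-0.0, 0.1, 0.1]
finger_gap: 0.0882
time: 4.12
eef_pos: [0.4837, -0.1906, 0.336]
tool_rot: [-0.437, -0.556, 0.557, 0.437]
wrist_force: [0.9, -0.7, -1.3]
finger_gap: 0.0176
```

```bash
python3 -m inch '{"delta_pos":[[0,-0.5,0],[0,-1.5,0],[0,-3,0],[0,-4.5,0],[0,-6,0],[0,-8,0],[0,-10,0],[0,-12,0],[0,-14,0],[0,-16,0],[0,-16,0],[0,-16,0]],"roll":[0,0,0,0,0,0,0,0,0,0,0,0]}' && python3 - <<'E'
from h import *
p,Rt,o=tool(); print(p,Rt.round(4)[:,:2],o['finger_gap'],o['joint_pos'])
for n in('side','scene'):
    c=cap(n); g=p+Rt[:,1]*.15
    u=proj(c,g)[0].astype(int); print(n,u); u=u.clip([60,60],[579,339])
    cv2.imwrite(f'pics/l_{n}.png',c['img'])
    s=c['img'][max(u[1]-30,0):u[1]+90,u[0]-60:u[0]+60]
    if n=='side': a=s
im=np.hstack([cv2.resize(x,(390,390),interpolation=2) for x in (a,s)]); cv2.imwrite('pics/lift.png',im)
E
```

```text
time: 5.62
eef_pos: [0.4838, -0.1904, 0.4953]
tool_rot: [-0.436, -0.556, 0.557, 0.437]
wrist_force: [0.3, 0.2, -3.0]
finger_gap: 0.0176
[ 0.48384698 -0.19037391  0.49532108] [[-2.375e-01 -2.000e-03]
 [ 9.714e-01 -8.000e-04]
 [-3.000e-04 -1.000e+00]] 0.017623821791385774 [-6.00148302e-01  2.54506238e-01  1.34114596e+00 -1.79172601e-03
  1.54712045e+00 -2.41073327e+00]
side [314 235]
scene [305  93]
```

View pics/lift.png

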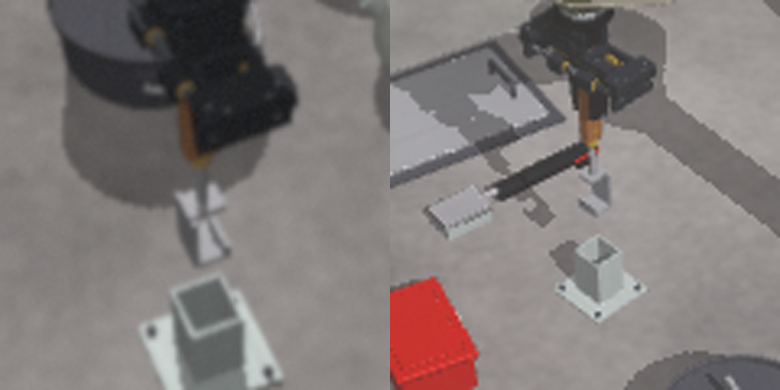

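The lifter is out and clear of the holder. I'll check the hook's orientation and its offset in the tool frame from depth, since its exact pose matters.

```bash
python3 - <<'E'
from h import *
p,Rt,o=tool()
X=-Rt[:,2]; Y=np.cross([0,0,1],X); 
for n in('side','scene','wrist'):
    c=cap(n); P=cloud(c); q=P-p; a=np.stack([q@X,q@Y,q[...,2]],-1)
    m=(abs(a[...,0])<.03)&(abs(a[...,1])<.03)&(a[...,2]<-.2)&(a[...,2]>-.345)
    A=a[m]; print(n,len(A))
    for lo in np.arange(-.34,-.2,.01):
        s=A[(A[:,2]>=lo)&(A[:,2]<lo+.01)]
        if len(s): print(round(lo,3),len(s),'x',np.percentile(s[:,0],[2,50,98]).round(4),'y',np.percentile(s[:,1],[2,50,98]).round(4))
    if n!='wrist':
        ys,xs=np.where(m); k=c['img'][ys.min()-4:ys.max()+5,xs.min()-8:xs.max()+9]; im=cv2.resize(k,(300,400),interpolation=2); I=im if n=='side' else np.hstack([I,im])
cv2.imwrite('pics/hook.png',I)
E
```

```text
side 374
-0.34 8 x [-0.0173 -0.0012  0.0097] y [-0.0178 -0.0155  0.007 ]
-0.33 93 x [-0.0181  0.0007  0.0108] y [-0.0187 -0.0055  0.0167]
-0.32 44 x [-0.0182  0.0095  0.0141] y [-0.0178 -0.004   0.0172]
-0.31 14 x [-0.0183 -0.0175 -0.0155] y [-0.0179 -0.0036  0.0154]
-0.3 13 x [-0.0182 -0.0173 -0.0147] y [-0.0191 -0.0028  0.0157]
-0.29 18 x [-0.0179 -0.017  -0.0139] y [-0.0181 -0.0094  0.017 ]
-0.28 74 x [-0.0177 -0.0082  0.0136] y [-0.0157 -0.0047  0.0157]
-0.27 44 x [-0.018  -0.0029  0.0137] y [-0.0132 -0.0028  0.0084]
-0.26 9 x [-0.0066 -0.0038  0.0011] y [-0.0053 -0.0028 -0.0009]
-0.25 10 x [-0.0061 -0.0023  0.0015] y [-0.0051 -0.0037 -0.001 ]
-0.24 9 x [-0.0063 -0.0018  0.0027] y [-0.0046 -0.0031 -0.0006]
-0.23 7 x [-0.008  -0.0046 -0.0012] y [-0.0059 -0.0035 -0.002 ]
-0.22 14 x [-0.0093 -0.0025  0.0041] y [-0.0091 -0.0068 -0.0009]
-0.21 17 x [-0.0153 -0.0083  0.0095] y [-0.0092 -0.0068  0.0054]
scene 138
-0.34 4 x [-0.0161 -0.009  -0.0011] y [-0.0141 -0.0086  0.0146]
-0.33 36 x [-0.0162  0.0005  0.0191] y [-0.0173  0.0075  0.023 ]
-0.32 16 x [-0.0144  0.0019  0.0202] y [-0.0136
[... 727 characters left out ...]
15  -0.0147  0.0122] y [-0.0161  0.0012  0.0185]
-0.32 111 x [-0.0151 -0.0147  0.0169] y [-0.0157  0.0033  0.0192]
-0.31 74 x [-0.0151 -0.0148 -0.0145] y [-0.0156  0.0012  0.0187]
-0.3 74 x [-0.015  -0.0148 -0.0145] y [-0.0156  0.0013  0.0186]
-0.29 96 x [-0.0151 -0.0148 -0.0145] y [-0.0154  0.0031  0.0189]
-0.28 154 x [-0.0151 -0.0147 -0.0104] y [-0.0158 -0.0005  0.0189]
-0.27 614 x [-0.0148 -0.0057  0.0082] y [-0.0103  0.0013  0.0129]
-0.26 40 x [-0.004  -0.0033 -0.0001] y [-0.0029  0.0017  0.0064]
-0.25 42 x [-0.0039 -0.0032 -0.0005] y [-0.0028  0.0017  0.0062]
-0.24 30 x [-0.0039 -0.0035 -0.002 ] y [-0.0022  0.0013  0.0052]
-0.21 48 x [-0.0131 -0.0127 -0.0112] y [-0.0067  0.0016  0.0099]
```

View pics/hook.png

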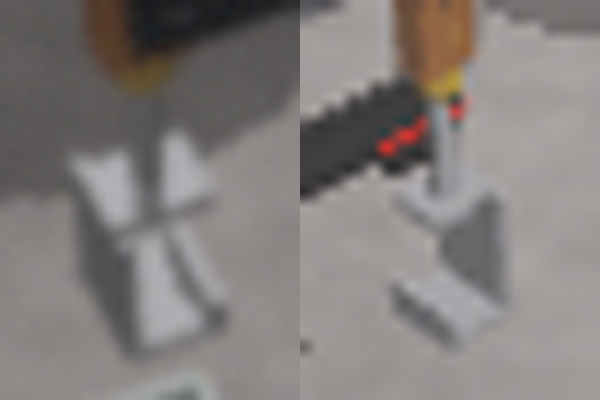

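The hook opens away from the robot (+x) and hangs upright, centred within about 1.5 mm of the tool axis. Now I move to a staging point behind the lid's bar and turn to match it.

```bash
python3 -m inch '{"delta_pos":[[2,0,-0.2],[6,0,-0.6],[10,0,-1],[15,0,-1.4],[20,0,-1.8],[25,0,-2.3],[30,0,-2.8],[34,0,-3.2],[37,0,-3.4],[39,0,-3.6],[39.6,0,-3.6],[39.6,0,-3.6]],"roll":[2,4,6,8,10,13,16,18,20,21,22,22]}' && python3 -m inch '{"delta_pos":[[0,0,0],[0,0,0]],"roll":[0,0]}' && cat > m3.py <<'E'
from h import *
import sys,pickle
p,Rt,o=tool(); X=-Rt[:,2]; print(p,'X yaw',np.degrees(np.arctan2(X[1],X[0])))
c=cap('wrist'); P=cloud(c); z=P[...,2]; pickle.dump(c,open('w3.pkl','wb'))
cv2.imwrite(sys.argv[1],c['img'])
r=np.hypot(P[...,0]-.489,P[...,1]-.194)
B=P[(r<.06)&(z>.115)&(z<.145)]; print('bar',len(B),np.percentile(B[:,2],[5,50,95]))
T=B[B[:,2]>.124][:,:2]; (mx,my),wh,an=cv2.minAreaRect(T.astype(np.float32)); print(mx,my,wh,an)
u=np.linalg.svd(T-T.mean(0),full_matrices=False)[2][0]; print('dir',np.degrees(np.arctan2(u[1],u[0])),T.mean(0))
L=P[(r<.1)&(z>.08)&(z<.1)]; print('flat top z',np.median(L[:,2]))
L=P[(r<.125)&(r>.09)&(z>.09)&(z<.105)]
if len(L)>30: print('rim',len(L),cv2.minEnclosingCircle(L[:,:2].astype(np.float32)))
E
python3 m3.py pics/w3.png
```

```text
time: 7.38
eef_pos: [0.4249, 0.2026, 0.4952]
tool_rot: [-0.534, -0.462, 0.464, 0.535]
wrist_force: [0.2, -0.3, -2.0]
finger_gap: 0.0176
time: 7.62
eef_pos: [0.425, 0.202, 0.4952]
tool_rot: [-0.535, -0.462, 0.463, 0.535]
wrist_force: [0.7, 0.2, -1.6]
finger_gap: 0.0178
[0.42504559 0.20204495 0.49517887] X yaw -8.294263988148764
bar 339 [0.12017435 0.12967513 0.1314619 ]
0.4901079833507538 0.19603629410266876 (0.09251707792282104, 0.010135690681636333) 83.0422134399414
dir -97.23045174438418 [0.48898692 0.19783655]
flat top z 0.08689437624928464
rim 1362 ((0.48933497071266174, 0.1953379213809967), 0.10868309438228607)
```

View pics/w3.png

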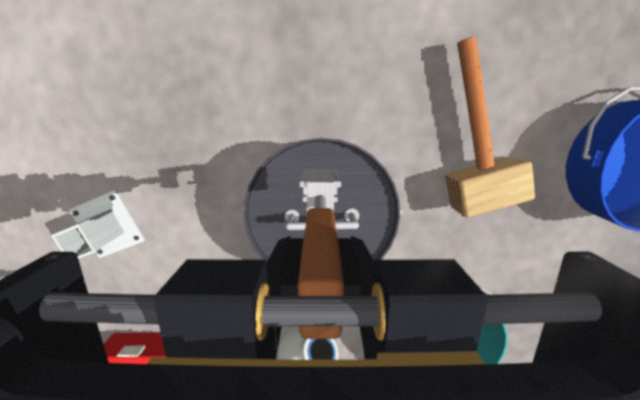

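The staging view shows the bar between posts at pixels (291,216) and (352,216), with the hook behind it at (320,190). From depth, the bar's middle is (0.490,0.196), direction 83°. I'll lower beside the bar and check before sliding in.

```bash
python3 -m inch '{"delta_pos":[[0.2,1,0],[0.2,2.5,0],[0.2,4,0],[0.2,5.2,0],[0.2,6.2,0],[0.2,6.8,0],[0.2,7,0],[0.2,7,0],[0.2,7,0]],"roll":[-1,-1,-1,-1,-1,-1,-1,-1,-1]}' && python3 - <<'E'
from h import *
p,Rt,o=tool(); X=-Rt[:,2]; Y=Rt[:,0]; print(p,'X yaw',np.degrees(np.arctan2(X[1],X[0])),o['wrist_force'])
b=np.array([.490,.196,.125])-p; print('bar in X,Y,z',b@X,b@Y,b[2])
c=cap('side'); P=cloud(c); a=np.stack([(P-p)@X,(P-p)@Y,P[...,2]-p[2]],-1)
m=(abs(a[...,0])<.03)&(abs(a[...,1])<.025)&(P[...,2]>.09)&(P[...,2]<.17); A=a[m]
print('hook side',len(A),P[...,2][m].min(),np.percentile(A,[1,50,99],axis=0).round(4))
h=P[...,2]
for lo in np.arange(.09,.17,.01):
    s=a[m&(h>=lo)&(h<lo+.01)]
    if len(s): print(round(lo,3),len(s),s.min(0).round(4)[:2],s.max(0).round(4)[:2])
u=proj(c,[.46,.2,.12])[0].astype(int); cv2.imwrite('pics/s4.png',cv2.resize(c['img'][u[1]-50:u[1]+50,u[0]-65:u[0]+65],(780,600),interpolation=2))
E
```

```text
time: 8.8
eef_pos: [0.4252, 0.2041, 0.4255]
tool_rot: [-0.531, -0.467, 0.468, 0.531]
wrist_force: [0.1, -0.0, -2.3]
finger_gap: 0.0176
[0.42518527 0.20405025 0.42550665] X yaw -7.288903068367655 [ 0.06331696 -0.02786223 -2.25172184]
bar in X,Y,z 0.06564108044177153 0.0005987651053008039 -0.30050664739933786
hook side 170 0.09533164961621288 [[-0.0176 -0.0215 -0.3299]
 [-0.0029 -0.0059 -0.3084]
 [ 0.0135  0.0166 -0.2599]]
0.09 36 [-0.018  -0.0222] [0.0123 0.0179]
0.1 37 [-0.0174 -0.0207] [0.0131 0.0172]
0.11 15 [-0.0167 -0.02  ] [0.0134 0.0156]
0.12 5 [-0.0154 -0.0202] [-0.0128  0.0163]
0.13 3 [-0.018  -0.0198] [-0.0142 -0.0179]
0.14 12 [-0.0171 -0.0249] [ 0.0131 -0.0062]
0.15 54 [-0.0169 -0.0212] [0.0138 0.0162]
0.16 8 [-0.0058 -0.009 ] [ 0.0015 -0.0028]
```

View pics/s4.png

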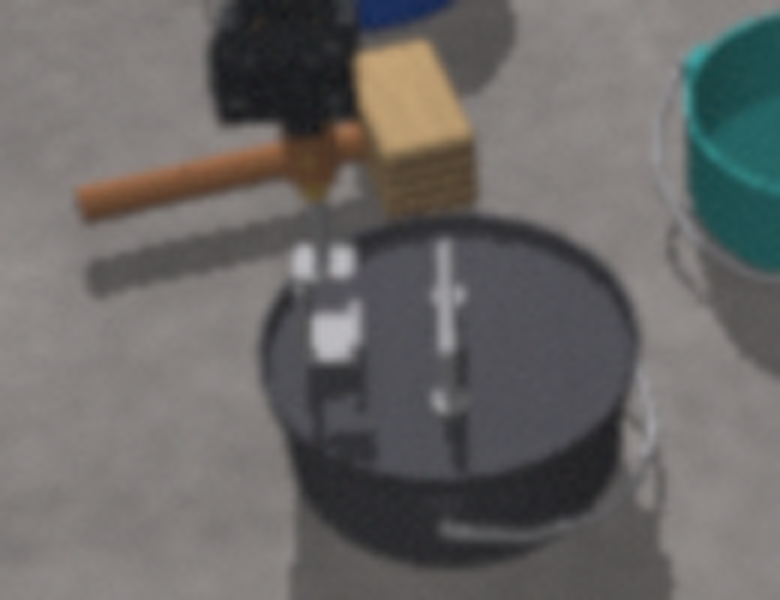

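The hook sits in the lid behind the bar, clear of both the lid and the bar, with its underside at z≈0.096 and its shadow visible below. I'll slide under the bar in two steps.

```bash
python3 -m inch '{"delta_pos":[[0,0,-0.5],[0,0,-1.5],[0,0,-2.5],[0,0,-3.5],[0,0,-4.5],[0,0,-4.5]],"roll":[0,0,0,0,0,0]}' && python3 -m inch '{"delta_pos":[[0,0,-0.4],[0,0,-0.8],[0,0,-1.2],[0,0,-1.6],[0,0,-2],[0,0,-2],[0,0,-2]],"roll":[0,0,0,0,0,0,0]}' && python3 - <<'E'
from h import *
p,Rt,o=tool(); X=-Rt[:,2]; Y=Rt[:,0]
b=np.array([.490,.196,.125])-p; print('bar in X,Y,z',b@X,b@Y,b[2])
I=[]
for n in('side','scene'):
    c=cap(n); u=proj(c,[.49,.196,.125])[0].astype(int); I.append(cv2.resize(c['img'][u[1]-40:u[1]+30,u[0]-35:u[0]+35],(400,400),interpolation=2))
cv2.imwrite('pics/s5.png',np.hstack(I))
E
```

```text
time: 9.6
eef_pos: [0.4704, 0.1982, 0.4252]
tool_rot: [-0.531, -0.466, 0.468, 0.531]
wrist_force: [-0.0, 0.0, -2.1]
finger_gap: 0.0177
time: 10.48
eef_pos: [0.4902, 0.1957, 0.4251]
tool_rot: [-0.531, -0.466, 0.468, 0.531]
wrist_force: [0.1, -0.1, -1.9]
finger_gap: 0.0174
bar in X,Y,z 0.0002593509359549214 0.0007317160504109138 -0.3000834932931793
```

View pics/s5.png

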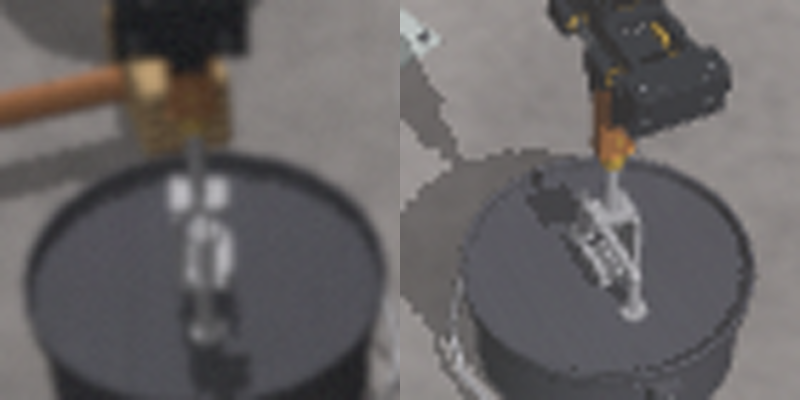

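The bar runs through the hook's throat with no contact force. Next I lift slowly.

```bash
python3 -m inch '{"delta_pos":[[0,-0.5,0],[0,-1,0],[0,-1.4,0],[0,-1.7,0],[0,-2,0],[0,-2.2,0],[0,-2.4,0],[0,-2.6,0],[0,-2.8,0],[0,-3,0],[0,-3,0],[0,-3,0]],"roll":[0,0,0,0,0,0,0,0,0,0,0,0]}' && cat > m6.py <<'E'
from h import *
import sys
p,Rt,o=tool(); print(p,o['wrist_force'],o['ft_torque'],o['finger_gap'])
I=[]
for n in('side','scene'):
    c=cap(n); P=cloud(c); z=P[...,2]; hsv=cv2.cvtColor(c['img'],cv2.COLOR_BGR2HSV)
    zl=p[2]-.325+.005-.039 # expected flat top
    r=np.hypot(P[...,0]-.4893,P[...,1]-.1953)
    F=P[(r<.095)&(r>.03)&(abs(z-zl)<.025)&(hsv[...,2]<130)]
    A=np.c_[F[:,:2],np.ones(len(F))]
    k=np.ones(len(F),bool)
    for _ in range(4):
        s=np.linalg.lstsq(A[k],F[k,2],rcond=None)[0]; k=abs(A@s-F[:,2])<.004
    E=P[(r<.125)&(z>zl+.003)&(z<zl+.014)]
    print(n,'expected top',zl,'top z',s@[.4893,.1953,1],'tilt deg',np.degrees(s[:2]).round(2),k.sum(),'rim',cv2.minEnclosingCircle(E[:,:2].astype(np.float32)))
    u=proj(c,[.49,.196,zl])[0].astype(int); I.append(cv2.resize(c['img'][u[1]-55:u[1]+45,u[0]-50:u[0]+50],(400,400),interpolation=2))
cv2.imwrite(sys.argv[1],np.hstack(I))
E
python3 m6.py pics/s6.png
```

```text
time: 12.08
eef_pos: [0.4902, 0.1957, 0.4551]
tool_rot: [-0.531, -0.466, 0.468, 0.531]
wrist_force: [-0.6, 0.5, -7.5]
finger_gap: 0.0177
[0.49021967 0.19568396 0.45506861] [-0.64954341  0.50664426 -7.54501947] [ 0.02489059 -0.01696684 -0.01485023] 0.01765930870688904
side expected top 0.09606861234129274 top z 0.09469039901396158 tilt deg [-0.02 -0.16] 1325 rim ((0.4889487326145172, 0.19349424540996552), 0.11190759390592575)
scene expected top 0.09606861234129274 top z 0.09524350861909507 tilt deg [-0.11 -0.27] 663 rim ((0.4904111325740814, 0.19837185740470886), 0.1123877614736557)
```

The lid's weight (about 5.5 N) is on the hook and it is level. It needs another 5.1 cm.

```bash
python3 -m inch '{"delta_pos":[[0,-0.4,0],[0,-0.9,0],[0,-1.5,0],[0,-2.1,0],[0,-2.7,0],[0,-3.3,0],[0,-3.9,0],[0,-4.4,0],[0,-4.8,0],[0,-5.1,0],[0,-5.1,0],[0,-5.1,0]],"roll":[0,0,0,0,0,0,0,0,0,0,0,0]}' && python3 -m inch '{"delta_pos":[[0,0,0],[0,0,0],[0,0,0],[0,0,0],[0,0,0],[0,0,0],[0,0,0],[0,0,0]],"roll":[0,0,0,0,0,0,0,0]}' && python3 m6.py pics/s7.png
```

```text
time: 13.68
eef_pos: [0.4903, 0.1958, 0.5059]
tool_rot: [-0.531, -0.466, 0.468, 0.531]
wrist_force: [0.2, -0.3, -8.1]
finger_gap: 0.0176
time: 14.68
eef_pos: [0.4903, 0.1958, 0.5058]
tool_rot: [-0.531, -0.466, 0.468, 0.531]
wrist_force: [-0.2, -0.1, -8.0]
finger_gap: 0.0177
[0.49034165 0.19575749 0.50584224] [-0.17738188 -0.10853583 -8.04967763] [ 0.06107476 -0.04738161 -0.01393346] 0.017658448239675873
side expected top 0.1468422351635724 top z 0.14562964109772694 tilt deg [-0.13 -0.23] 1376 rim ((0.48731088638305664, 0.19368673861026764), 0.1109490841627121)
scene expected top 0.1468422351635724 top z 0.14614750831933973 tilt deg [-0.12 -0.2 ] 717 rim ((0.48816120624542236, 0.19689080119132996), 0.11223103106021881)
```

View pics/s7.png

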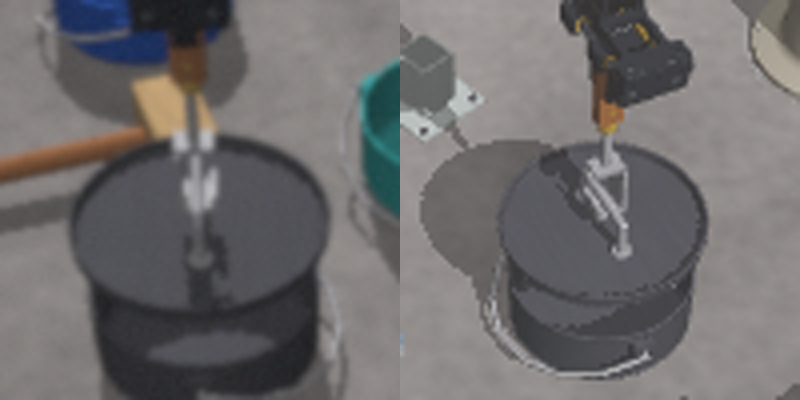

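The lid hangs level on the hook, centred over the pot. Its top is at z≈0.146, so its underside is about 6 cm above the rim, with steady forces. I'm handing in.

```bash
python3 -c "
from workcell import arm
print(arm.close_job())"
```

```text
the job is handed in; nothing more can be done
None
```

I pulled the lifter straight up out of its holder, slid its hook under the lid's arch handle from the robot's side, and lifted the lid straight up. I handed the job in at about 14.8 s, with the lifter still holding the lid.

My last checks:
- **Height:** the lid's flat top measured z ≈ 0.146 m from both fixed cameras. That puts the underside about 60 mm above the rim.
- **Level:** the lid's tilt was 0.3° or less.
- **Position:** the lid's centre was within about 2 mm of where it sat on the pot, which is inside the cameras' error.
- **Steadiness:** the force was steady at about 8 N, which fits the lid plus the lifter. The grip opening held at 17.7 mm.

Nothing showed contact with the pot or holder. The two cameras differ by 1 to 3 mm on the lid's centre, and no check failed. I did not re-measure the pot, salt pig, tub, mallet or brush at the end. The arm's path kept clear of them.

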